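Unload the hinged test mould and add the plaque to the pile

ROBOT

A 7-joint arm with a two-finger parallel gripper is mounted at the origin on the work surface. World frame = base frame: x ahead of the robot, y to its left, z up, the work surface at z = 0. Lengths are in m, angles in rad, forces in N, time in s.
With the tool pointing down it reaches from about 0.425 to 0.825 m from the base axis. Payload 3.6 kg.
Tool frame: the origin (TCP) lies midway between the tips of the shut fingers; the grasp point (between the pads) lies ctrl.hold_point_z behind it (ctrl.hold_point_z is the distance from the TCP to the grasp point, in m); z points along the fingers, y is the line along which they close (so a half turn about z gives the same grasp; the last joint's range is limited). The gripper opens to 93 mm and grips with 3 to 60 N. Pads are 15 mm wide; open, the fingers measure 128 mm over their backs; the gripper's body (75 mm by 188 mm) begins 65 mm behind the grasp point.
Start: joints at [1.167, 0.615, -0.013, 1.423, 0.008, 1.103, -0.04], TCP at [0.24, -0.604, 0.196] pointing down, gripper open.
Joint ranges: [-3.12, 3.12], [-0.3, 2.06], [-1.34, 1.32], [0.26, 2.42], [-1.36, 4.5], [0.01, 1.98], [-2.84, 2.84]. Speed limits (rad/s): [2.79, 2.79, 3.14, 3.14, 3.14, 3.14, 3.14].

INTERFACE

Orientations are given as a rotation vector (axis times angle).
In Python, from rig import ctrl gives the robot as it stands.
- The arm moves only by the shell command python3 -m handwheel 'ROWS'. ROWS is JSON, a list of rows, each a list of 7 numbers: the shift along the world's x, y, z as a fraction of full scale, then the turn, a rotation vector about the world's x, y, z as a fraction of full scale, then the opening, from 0 (shut) to 1 (fully open). A call has 1 to 12 rows; each row is the pose to reach, as a shift and turn from the pose commanded when the call began, turning the shorter way round; what a row does not reach only later rows make up. Full scale, the value 1, is 0.3 m for a shift and 180 degrees for a turn. A row lasts 1/12 s, in which the tool goes at most 41.7 mm and 7.16 degrees, less where a joint would pass 70% of its speed; a pose out of reach is approached as far as the arm can. A call with a number of a shift or a turn outside -1 to 1 is refused whole. A call with a gripper value outside its range is refused whole. The fingers move at their own pace and stop on an object; the grip force is fixed at half the most. Time passes only in rows, so rows that repeat a pose let the fingers close. It gives the time, the measured TCP pose, the force, the opening and the grip force at its end, in the units of the state.
- ctrl.get_state(): the state, without advancing time (a new reading comes with each control period).
- ctrl.capture(name): name is "scene" or "side" or "wrist"; returns the picture (420x560x3 uint8, blue, green, red); there is no depth.
- ctrl.calibration(name): a dict with "mtx" (3x3 intrinsics, pixels), "world_from_camera" (4x4, takes a point from camera to world coordinates); the wrist camera has in their place "tool_from_camera" (4x4, takes a point from camera to tool coordinates, whose origin is the TCP and whose axes are the flange's). Camera axes: x right, y up, looking along -z (the intrinsics and any distortion apply to the point x, -y, -z); pixel columns grow to the right and rows downward; lengths in m; the calibration is good to about 2 mm. A picture is of the moment at which its call begins: read the wrist's pose just before it. calibration takes no time and is no camera call.
- ctrl.job_done(): hands the job in; it is judged then, once.
The state is a dict: "time_s": time; "qpos": joint angles; "joint_vel": joint speeds; "tau": joint torques, N m; "tool_pos": TCP position; "ee_rot": TCP orientation; "contact_force": force on the tool from outside, world axes, zero at the start; "ft_torque": the same for the moment, N m; "opening": opening from 0.0 (shut) to 1.0 (fully open); "grasp_force": force on a finger pad.
Only numpy, scipy, OpenCV 4.12 (cv2) and the standard library are available. Lean on these libraries where they do the work, as an engineer would, in place of code of your own. Each camera call takes 0.05 s, during which the arm holds its last target. There are 200 camera calls.

TASK

Open the hinged mould by its T-handle and leave it standing open. Lift the moulded plaque out of its cavity, keeping it level, and set it down, without dropping it, squarely on top of the two plaques on the cooling plate so that the three make one neat pile with all long sides the same way. Do not shift the pile or disturb the other things on the bench.

Things in the scene. Friction and masses are not known exactly. Their poses are not given: they have to be found in the camera images.
- mould: Steel book mould, fixed: lower half 130 x 130 mm on a grey heat board 165 x 150 x 15 mm; upper half of the same outline, 16 mm thick, hinged at the far edge. Origin: on the bench under the cavity's middle. x points from handle end to hinge, y along the hinge, z up. Parting face (top of lower half) 40 mm above the bench. Two guide pins, 7 mm high, at the corners x -53, y +-53 mm.
- cavity (a point): Middle of the cavity's mouth in the lower half, on the parting face. The cavity is 77 x 52 mm (long side along the mould's x) and 7 mm deep.
- hinge (a point): Middle of the hinge axis, at the height of the parting face, 72 mm along the mould's x from the cavity; the axis runs along the mould's y.
- t_grip (a point): Centre of the T-handle's black crosspiece: a cylinder 26 mm in diameter and 44 mm long, flat-ended, lying along the mould's y, on the end of the upper half's handle rod (10 mm thick). Shut, it lies 187 mm from the hinge axis towards the robot's side and 22 mm above the parting face. It moves with the upper half.
- upper_half (a joint): Opening angle of the upper half about the hinge, rad: 0 shut, 1.85 leaning back on its stop. It weighs about 0.8 kg, so lifting the T-handle takes about 4 N; it falls shut if let go below about 1.4, and beyond about 1.5 it falls back against the stop and stays there.
- plaque: The moulded part: black hard-rubber plaque, rigid, 75 mm (its x) x 50 mm (its y) x 14 mm, about 65 g, origin at the centre of its underside. It starts in the shut mould, sitting loosely in the cavity: 7 mm down in the lower half and 7 mm standing proud of the parting face (inside the upper half until that is opened).
- plaque_mid: Upper plaque of the pile on the cooling plate, the same 75 x 50 x 14 mm black plaque, loose, origin at the centre of its underside (its top is 36 mm above the bench).
- plaque_low: Lower plaque of the pile, the same, loose, lying on the cooling plate.
- cooling_plate: Aluminium plate 130 x 100 x 8 mm, fixed on the bench, origin at the centre of its underside; the pile of two plaques stands in its middle, long sides along the plate's x.
- scraper: Brass mould scraper with a wooden handle, 180 mm long, 18 mm thick, lying between the mould and the plate or just in front, bystander.
- release_bottle: White bottle of release agent, 52 mm in diameter, 120 mm high, standing behind the mould and the plate, bystander.
- timer: White timer 50 x 68 x 18 mm lying behind the mould and the plate, bystander.
- caliper: Digital caliper 230 mm long, lying at the back, bystander.
- scissors: Scissors with red grips, 170 mm long, lying at the right, bystander.

How it is judged:
On the way, in this order (a step that is already met when the one before it is completed fails the run):
1. the upper half is swung open, past upright (value of joint upper_half above 1.5 rad), for 0.2 s.
2. the plaque is lifted clear of the cavity in the fingers (z of plaque in the frame of cavity above 0.015 m and contact force between the fingers and plaque above 1 N), for 0.1 s.
At the end, for the whole second after the job is handed in: Mould open (beyond 1.6 rad). Plaque flat and at rest on the upper plaque of the pile, centred on it within 6 mm, long sides parallel within 0.12 rad; the two below still square on one another (6 mm, 0.12 rad), the lowest moved less than 12 mm (horizontal distance between plaque and plaque_mid below 0.006 m and angle between the x axis of plaque and the x axis of plaque_mid, either way round below 0.12 rad and z of plaque in the frame of plaque_mid between 0.011 and 0.017 m and angle between plaque's own z axis and vertical below 0.06 rad and horizontal distance between plaque_mid and plaque_low below 0.006 m and angle between the x axis of plaque_mid and the x axis of plaque_low, either way round below 0.12 rad and z of plaque_mid in the frame of plaque_low above 0.011 m and distance of plaque_low from where it was at the start of the episode below 0.012 m and linear speed of plaque below 0.02 m/s and value of joint upper_half above 1.6 rad); the robot touches nothing.
It fails at once if the plaque is tipped more than 0.35 rad from level (angle between plaque's own z axis and vertical above 0.35 rad).
It fails at once if the plaque is dropped (moves faster than 0.4 m/s out of the fingers) (linear speed of plaque above 0.4 m/s and contact force between the fingers and plaque below 0.1 N).
It fails at once if a bystander (scraper, bottle, timer, caliper, scissors) is moved more than 25 mm (distance of any of scraper, release_bottle, timer, caliper, scissors from where it was at the start of the episode above 0.025 m).
It also fails if it takes over 51 s, if anything falls off the work surface, if the arm or the gripper's body presses on something with over 40 N, if the wrist force passes 120 N, or if a joint passes its speed limit or range.

## Working session

There is one attempt and no reset: what is moved stays moved. The work goes in short steps, Python scripts to look and compute and a shell command to move; the robot and the scene stay as the last step left them, time stands still between calls to the robot, and variables do not carry over. Pictures are saved under pics/ and viewed, at most 10 in all, crops included, and the job is handed in when it is done.

```bash
ls; mkdir -p pics; python3 - <<'E'
from rig import ctrl
import cv2,numpy as np
s=ctrl.get_state();print({k:np.round(v,3).tolist() for k,v in s.items()},ctrl.hold_point_z)
for n in("scene","side","wrist"):
    cv2.imwrite(f"pics/{n}0.png",ctrl.capture(n));print(n,{k:np.round(v,4).tolist() for k,v in ctrl.calibration(n).items()})
a=cv2.imread("pics/scene0.png");print(a.shape)
E
```

```text
pics
{'time_s': 0.0, 'qpos': [1.166, 0.616, -0.013, 1.425, 0.008, 1.103, -0.04], 'joint_vel': [0.0, 0.001, -0.001, -0.0, 0.001, 0.0, 0.0], 'tau': [0.0, -45.893, 0.209, -16.574, -0.061, 0.02, 0.0], 'tool_pos': [0.239, -0.603, 0.195], 'ee_rot': [-3.083, -0.59, 0.001], 'contact_force': [0.256, -0.498, -0.637], 'ft_torque': [-0.063, 0.009, 0.043], 'grasp_force': 0.0, 'opening': 0.997} 0.0188
scene {'mtx': [[386.1015, 0.0, 279.5], [0.0, 386.1015, 208.8569], [0.0, 0.0, 1.0]], 'world_from_camera': [[0.0768, -0.6613, 0.7462, 1.2276], [0.9968, 0.034, -0.0724, -0.1821], [0.0225, 0.7493, 0.6618, 0.6498], [0.0, 0.0, 0.0, 1.0]]}
side {'mtx': [[472.2534, 0.0, 279.3872], [0.0, 472.2534, 208.107], [0.0, 0.0, 1.0]], 'world_from_camera': [[-0.9631, 0.1867, -0.1937, 0.3569], [-0.269, -0.653, 0.708, 0.709], [0.0057, 0.734, 0.6791, 0.8621], [0.0, 0.0, 0.0, 1.0]]}
wrist {'mtx': [[294.6443, 0.0, 274.8297], [0.0, 294.6443, 204.6761], [0.0, 0.0, 1.0]], 'tool_from_camera': [[0.0011, 0.9624, 0.2715, 0.0764], [1.0, -0.001, -0.0004, -0.0003], [-0.0001, 0.2715, -0.9624, -0.1893], [0.0, 0.0, 0.0, 1.0]]}
(420, 560, 3)
```

View pics/scene0.png

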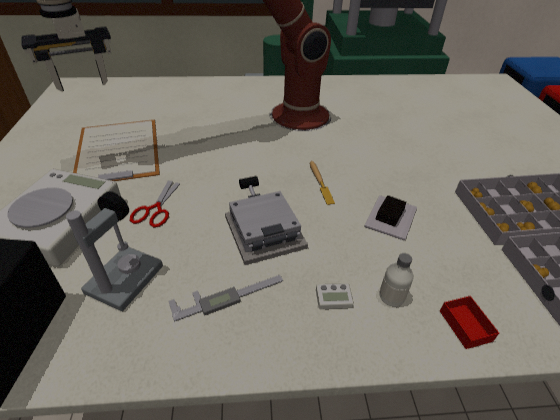

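View pics/side0.png

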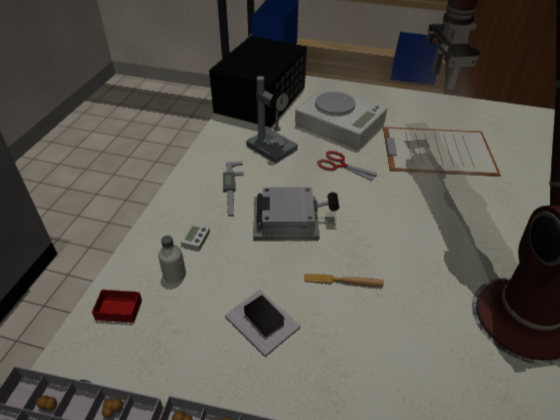

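The scene view shows the mould around (265,222), the T-handle at (249,183) and the pile at (391,211). In the side view they are at (288,208), (333,202) and (264,315). Next I'll make an enlarged composite.

```bash
python3 - <<'E'
import cv2,numpy as np
s=cv2.imread("pics/scene0.png");d=cv2.imread("pics/side0.png")
c=lambda im,x,y:cv2.resize(im[y:y+75,x:x+100],(400,300),interpolation=cv2.INTER_CUBIC)
m=np.vstack([np.hstack([c(s,218,172),c(d,245,172)]),np.hstack([c(s,345,178),c(d,214,280)])])
m=np.clip(m.astype(float)*1.5,0,255).astype(np.uint8)
cv2.imwrite("pics/comp.png",m)
E
```

```text
(no output)
```

View pics/comp.png

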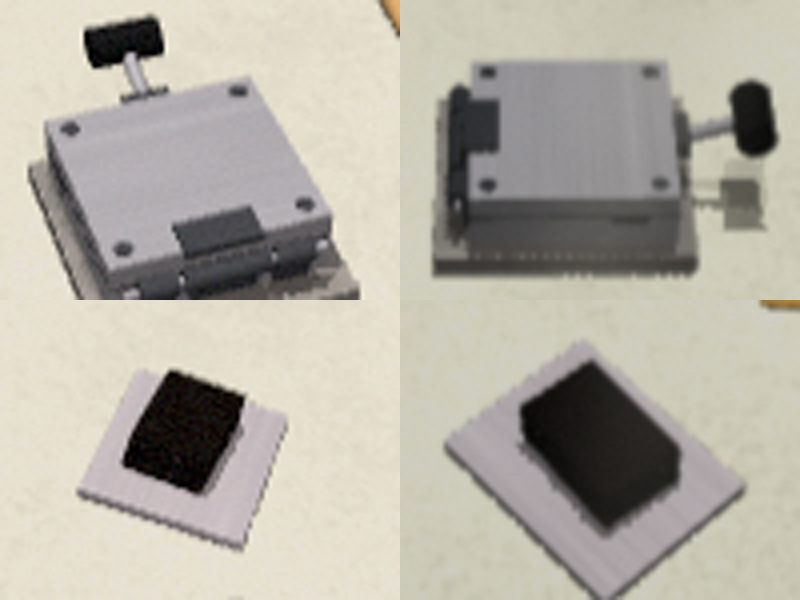

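The composite gives the mould-top corners, the T-handle and the plate corners in both views. Next I'll cast rays through them.

```bash
cat > h.py <<'E'
from rig import ctrl
import cv2,numpy as np
from scipy.spatial.transform import Rotation as R
def pose(s=None):
    s=s or ctrl.get_state();T=np.eye(4);T[:3,:3]=R.from_rotvec(s["ee_rot"]).as_matrix();T[:3,3]=s["tool_pos"];return T
def rays(n,px,T=None):
    c=ctrl.calibration(n);W=T@np.array(c["tool_from_camera"]) if n=="wrist" else np.array(c["world_from_camera"])
    p=np.c_[np.array(px,float).reshape(-1,2),np.ones(np.size(px)//2)]@np.linalg.inv(c["mtx"]).T
    return W[:3,3],(p*[1,-1,-1])@W[:3,:3].T
def onz(n,px,z,T=None):
    o,d=rays(n,px,T);return o+d*((z-o[2])/d[:,2])[:,None]
def proj(n,P,T=None):
    c=ctrl.calibration(n);W=T@np.array(c["tool_from_camera"]) if n=="wrist" else np.array(c["world_from_camera"])
    q=(np.atleast_2d(P)-W[:3,3])@W[:3,:3]*[1,-1,-1]@np.array(c["mtx"]).T;return q[:,:2]/q[:,2:]
def meet(a,pa,b,pb):
    M=0;v=0
    for n,p in((a,pa),(b,pb)):
        o,d=rays(n,p);d=d[0]/np.linalg.norm(d);Q=np.eye(3)-np.outer(d,d);M=M+Q;v=v+Q@o
    return np.linalg.solve(M,v)
E
python3 - <<'E'
from h import *
f=lambda p,x,y:(np.array(p,float)+.5)/4-.5+[x,y]
def rep(t,P):
    r=cv2.minAreaRect((P[:,:2]*1000).astype(np.float32));print(t,np.round(P[:,:2].mean(0),4),r)
    for i in range(4):
        e=P[(i+1)%4]-P[i];print("  ",np.round(np.linalg.norm(e)*1e3),np.round(np.degrees(np.arctan2(e[1],e[0])),1))
rep("mould sc",onz("scene",f([(45,122),(250,77),(330,213),(112,270)],218,172),.056))
rep("mould sd",onz("side",f([(72,62),(265,62),(278,202),(70,200)],245,172),.056))
rep("plate sc",onz("scene",f([(140,70),(288,115),(240,247),(78,192)],345,178),.008))
rep("plate sd",onz("side",f([(185,40),(345,188),(205,300),(45,145)],214,280),.008))
print(meet("scene",f([(124,42)],218,172),"side",f([(353,118)],245,172)))
def black(n,x,y,w,hh):
    im=ctrl.capture(n)[y:y+hh,x:x+w];m=(im.max(2)<45).astype(np.uint8)
    c=max(cv2.findContours(m,0,1)[0],key=cv2.contourArea);return cv2.boundingRect(c),cv2.approxPolyDP(c,2,True).reshape(-1,2)+[x,y]
print(black("scene",365,185,50,50)[1].tolist(),black("side",235,285,60,60)[1].tolist())
E
```

```text
mould sc [ 0.5714 -0.1543] ((571.9139404296875, -154.46328735351562), (129.1029052734375, 129.37806701660156), 16.292221069335938)
   129.0 106.3
   127.0 16.0
   127.0 -72.9
   129.0 -162.9
mould sd [ 0.5715 -0.1526] ((571.5714721679688, -152.08648681640625), (127.43429565429688, 132.4821319580078), 16.23798370361328)
   127.0 -164.0
   132.0 106.2
   127.0 15.1
   130.0 -73.4
plate sc [0.5443 0.1637] ((543.9830932617188, 163.55239868164062), (97.86691284179688, 132.78097534179688), 58.80775451660156)
   97.0 59.2
   133.0 -31.2
   98.0 -121.2
   132.0 148.4
plate sd [0.5412 0.1666] ((542.3644409179688, 166.98541259765625), (100.6876449584961, 129.24774169921875), 57.74034118652344)
   129.0 147.7
   97.0 57.7
   126.0 -30.5
   101.0 -120.5
[ 0.4615277  -0.18688102  0.0626296 ]
[[387, 196], [376, 219], [395, 225], [405, 202]] [[260, 296], [244, 309], [246, 316], [266, 336], [282, 325], [283, 318]]
```

The two views agree. The mould is centred at (0.5715,-0.1535) with yaw 16.2°, T is at (0.461,-0.186,0.062), and the plate is at (0.543,0.165) with yaw -31.5°. Moving above the T.

```bash
python3 -m handwheel '[[0.74,1,0,0,0,-0.03,1],[0.74,1,0,0,0,-0.03,1],[0.74,1,0,0,0,-0.03,1],[0.74,1,0,0,0,-0.03,1],[0.74,1,0,0,0,-0.03,1],[0.74,1,0,0,0,-0.03,1],[0.74,1,0,0,0,-0.03,1],[0.74,1,0,0,0,-0.03,1],[0.74,1,0,0,0,-0.03,1],[0.74,1,0,0,0,-0.03,1]]'
python3 -m handwheel '[[0,0.39,-0.2,0,0,0,1],[0,0.39,-0.2,0,0,0,1],[0,0.39,-0.2,0,0,0,1],[0,0.39,-0.2,0,0,0,1],[0,0.39,-0.2,0,0,0,1],[0,0.39,-0.2,0,0,0,1]]'
python3 - <<'E'
from h import *
s=ctrl.get_state();T=pose(s);im=ctrl.capture("wrist");cv2.imwrite("pics/w1.png",im)
print(s["tool_pos"],R.from_matrix(T[:3,:3]).as_rotvec(),np.degrees(np.arctan2(T[1,0],T[0,0])),s["qpos"])
print(proj("wrist",[[.461,-.186,.075],[.5715,-.1535,.056]],T))
E
```

```text
time_s: 1.08
tool_pos: [0.4688, -0.2934, 0.1959]
ee_rot: [-3.1, -0.469, -0.009]
contact_force: [0.4, 0.2, 0.5]
opening: 1.0
grasp_force: 0.0
time_s: 1.58
tool_pos: [0.4621, -0.1878, 0.1361]
ee_rot: [3.109, 0.445, 0.0]
contact_force: [-1.0, -1.1, 0.2]
opening: 1.0
grasp_force: 0.0
[ 0.46207878 -0.18784619  0.13606689] [3.10903293e+00 4.44517432e-01 3.85802872e-04] 16.273567398841017 [ 0.3644864   0.45868082 -0.03241214  1.92923916  0.02203531  0.75335087
 -0.96741078]
[[272.71200174 211.49484011]
 [272.45263875  74.4818999 ]]
```

View pics/w1.png

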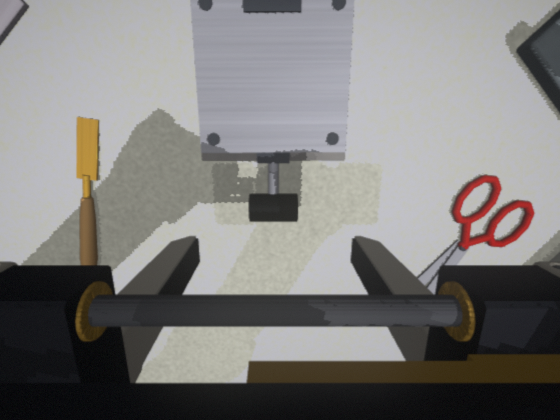

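The T is at (273,207), centred between the fingers, and the mould is square in the picture. Descending and closing on the flat ends.

```bash
python3 -m handwheel '[[0,0.003,-0.1,0,0,0,1],[0,0.003,-0.2,0,0,0,1],[0,0.003,-0.3,0,0,0,1],[0,0.003,-0.305,0,0,0,1],[0,0.003,-0.305,0,0,0,0.3],[0,0.003,-0.305,0,0,0,0.3],[0,0.003,-0.305,0,0,0,0.3],[0,0.003,-0.305,0,0,0,0.3],[0,0.003,-0.305,0,0,0,0.3],[0,0.003,-0.305,0,0,0,0.3]]'
python3 - <<'E'
import numpy as np
ux,uy=np.cos(np.radians(16.2)),np.sin(np.radians(16.2))
p=lambda t:np.array([-(.187*np.cos(t)-.022*np.sin(t))*ux,-(.187*np.cos(t)-.022*np.sin(t))*uy,.187*np.sin(t)+.022*np.cos(t)])
for t in np.arange(0,1.81,.15):print(round(t,2),np.round((p(t)-p(0))/.3,3),np.round((p(t)-p(.75))/.3,3))
E
```

```text
time_s: 2.47
tool_pos: [0.4624, -0.1865, 0.0453]
ee_rot: [3.109, 0.444, 0.003]
contact_force: [0.0, 0.6, 0.6]
opening: 0.617
grasp_force: 0.0
0.0 [0. 0. 0.] [-0.209 -0.061 -0.405]
0.15 [0.017 0.005 0.092] [-0.191 -0.056 -0.313]
0.3 [0.048 0.014 0.181] [-0.161 -0.047 -0.224]
0.45 [0.09  0.026 0.264] [-0.118 -0.034 -0.141]
0.6 [0.144 0.042 0.339] [-0.064 -0.019 -0.066]
0.75 [0.209 0.061 0.405] [0. 0. 0.]
0.9 [0.282 0.082 0.461] [0.073 0.021 0.055]
1.05 [0.362 0.105 0.504] [0.153 0.045 0.099]
1.2 [0.447 0.13  0.534] [0.239 0.069 0.129]
1.35 [0.536 0.156 0.551] [0.328 0.095 0.146]
1.5 [0.626 0.182 0.554] [0.418 0.121 0.148]
1.65 [0.716 0.208 0.542] [0.508 0.147 0.137]
1.8 [0.803 0.233 0.517] [0.595 0.173 0.112]
```

```bash
python3 -m handwheel '[[0,0,0,0,0,0,0.3],[0,0,0,0,0,0,0.3],[0,0,0,0,0,0,0.3],[0,0,0,0,0,0,0.3],[0,0,0,0,0,0,0.3],[0,0,0,0,0,0,0.3],[0,0,0,0,0,0,0.3],[0,0,0,0,0,0,0.3]]'
```

```text
time_s: 3.13
tool_pos: [0.4619, -0.1862, 0.0446]
ee_rot: [3.11, 0.444, 0.001]
contact_force: [-0.8, 0.0, 5.9]
opening: 0.465
grasp_force: 30.0
```

Gripped at 0.465. Swinging the first half of the arc, to 0.75 rad.

```bash
python3 -m handwheel '[[0.007,0.002,0.046,0,0,0,0.3],[0.017,0.005,0.092,0,0,0,0.3],[0.031,0.009,0.137,0,0,0,0.3],[0.048,0.014,0.181,0,0,0,0.3],[0.068,0.02,0.223,0,0,0,0.3],[0.09,0.026,0.264,0,0,0,0.3],[0.116,0.034,0.302,0,0,0,0.3],[0.144,0.042,0.339,0,0,0,0.3],[0.175,0.051,0.373,0,0,0,0.3],[0.209,0.061,0.405,0,0,0,0.3],[0.209,0.061,0.405,0,0,0,0.3]]'
```

```text
time_s: 4.05
tool_pos: [0.5273, -0.1669, 0.1656]
ee_rot: [3.11, 0.447, 0.006]
contact_force: [4.6, -0.5, -10.1]
opening: 0.466
grasp_force: 30.0
```

```bash
python3 -m handwheel '[[0.036,0.01,0.029,0,0,0,0.3],[0.073,0.021,0.055,0,0,0,0.3],[0.112,0.033,0.079,0,0,0,0.3],[0.153,0.045,0.099,0,0,0,0.3],[0.195,0.057,0.116,0,0,0,0.3],[0.239,0.069,0.129,0,0,0,0.3],[0.283,0.082,0.139,0,0,0,0.3],[0.328,0.095,0.146,0,0,0,0.3],[0.373,0.108,0.149,0,0,0,0.3],[0.418,0.121,0.148,0,0,0,0.3],[0.463,0.134,0.144,0,0,0,0.3],[0.508,0.147,0.137,0,0,0,0.3]]'
python3 -m handwheel '[[0.043,0.012,-0.011,0,0,0,0.3],[0.078,0.023,-0.022,0,0,0,0.3],[0.078,0.023,-0.022,0,0,0,0.3],[0.078,0.023,-0.022,0,0,0,0.3]]'
python3 - <<'E'
from h import *
a=ctrl.capture("side");cv2.imwrite("pics/s2.png",np.hstack([cv2.resize(a[120:300,180:420],(480,360)),]))
E
```

```text
time_s: 5.05
tool_pos: [0.6755, -0.1229, 0.2058]
ee_rot: [-3.108, -0.444, 0.007]
contact_force: [-0.7, 1.8, 0.3]
opening: 0.468
grasp_force: 30.0
time_s: 5.38
tool_pos: [0.6999, -0.1157, 0.1997]
ee_rot: [-3.108, -0.445, 0.002]
contact_force: [0.3, 1.3, 0.9]
opening: 0.467
grasp_force: 30.0
```

View pics/s2.png

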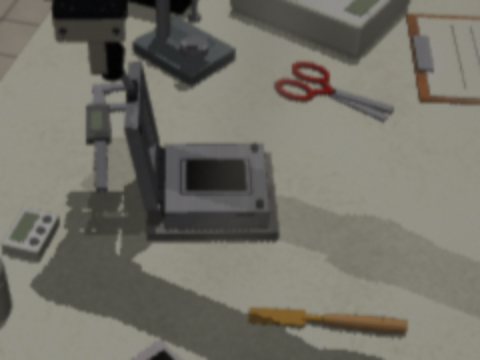

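The mould is open and the plaque is visible in the cavity. Releasing the T, lifting away and looking from above the cavity.

```bash
python3 -m handwheel '[[0,0,0,0,0,0,1],[0,0,0,0,0,0,1],[0,0,0,0,0,0,1],[0,0,0,0,0,0,1],[0,0,0,0,0,0,1],[0,0,0,0,0,0,1],[0,0,0,0,0,0,1],[0,0,0.1,0,0,0,1],[0,0,0.2,0,0,0,1],[0,0,0.3,0,0,0,1],[0,0,0.3,0,0,0,1]]'
python3 -m handwheel '[[-0.53,-0.163,0,0,0,0,1],[-0.53,-0.163,0,0,0,0,1],[-0.53,-0.163,0,0,0,0,1],[-0.53,-0.163,0,0,0,0,1],[-0.53,-0.163,-0.1,0,0,0,1],[-0.53,-0.163,-0.2,0,0,0,1],[-0.53,-0.163,-0.3,0,0,0,1],[-0.53,-0.163,-0.3,0,0,0,1],[-0.53,-0.163,-0.3,0,0,0,1],[-0.53,-0.163,-0.3,0,0,0,1]]'
python3 - <<'E'
from h import *
s=ctrl.get_state();T=pose(s);im=ctrl.capture("wrist");cv2.imwrite("pics/w2.png",im)
print(s["tool_pos"],np.degrees(np.arctan2(T[1,0],T[0,0])))
m=(im.max(2)<50).astype(np.uint8);m[250:]=0
for c in cv2.findContours(m,0,1)[0]:
    if cv2.contourArea(c)>300:
        r=cv2.minAreaRect(c);P=onz("wrist",cv2.boxPoints(r),.047,T);print(np.round(r[0]),np.round(r[1]),round(r[2],1),P.mean(0).round(4),np.round(np.linalg.norm(np.diff(P,axis=0),axis=1)*1e3,1),np.degrees(np.arctan2(*(P[1]-P[0])[1::-1])).round(1))
E
```

```text
time_s: 6.35
tool_pos: [0.7036, -0.1175, 0.2983]
ee_rot: [3.106, 0.443, 0.021]
contact_force: [0.9, 0.6, 1.2]
opening: 1.001
grasp_force: 0.0
time_s: 7.18
tool_pos: [0.5425, -0.1661, 0.2018]
ee_rot: [3.109, 0.444, 0.004]
contact_force: [0.3, 0.0, 1.7]
opening: 0.998
grasp_force: 0.0
[ 0.54253942 -0.16605899  0.20177172] 16.260362998114488
[272. 162.] [61. 41.] 90.0 [ 0.5712 -0.1536  0.047 ] [46.5 71.  49.1] -73.7
[ 26. 109.] [74. 52.] 90.0 [0.5501 0.1245 0.047 ] [55.9 79.9 59.6] -73.7
[268.  10.] [ 9. 44.] 90.0 [ 0.7193 -0.107   0.047 ] [44.9  8.1 45.2] -73.6
```

View pics/w2.png

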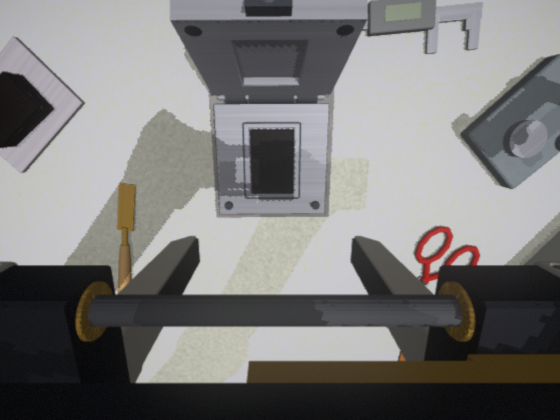

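The plaque is at (272,162), which is (0.5712,-0.1536) and square with the tool. The upper half is on its stop. Going down to the proud edge.

```bash
python3 -m handwheel '[[0.096,0.042,-0.1,0,0,0,1],[0.096,0.042,-0.2,0,0,0,1],[0.096,0.042,-0.3,0,0,0,1],[0.096,0.042,-0.4,0,0,0,1],[0.096,0.042,-0.48,0,0,0,1],[0.096,0.042,-0.51,0,0,0,0.9],[0.096,0.042,-0.53,0,0,0,0.75],[0.096,0.042,-0.53,0,0,0,0.65],[0.096,0.042,-0.53,0,0,0,0.65]]'
```

```text
time_s: 7.98
tool_pos: [0.5717, -0.1536, 0.0431]
ee_rot: [3.109, 0.444, 0.005]
contact_force: [0.0, -0.1, -0.3]
opening: 0.762
grasp_force: 0.0
```

```bash
python3 -m handwheel '[[-0.001,0,-0.004,0,0,0,0.4],[-0.001,0,-0.004,0,0,0,0.4],[-0.001,0,-0.004,0,0,0,0.4],[-0.001,0,-0.004,0,0,0,0.4],[-0.001,0,-0.004,0,0,0,0.4],[-0.001,0,-0.004,0,0,0,0.4],[-0.001,0,-0.004,0,0,0,0.4],[-0.001,0,-0.004,0,0,0,0.4],[-0.001,0,-0.004,0,0,0,0.4],[-0.001,0,-0.004,0,0,0,0.4]]'
```

```text
time_s: 8.82
tool_pos: [0.5698, -0.1532, 0.0401]
ee_rot: [-3.11, -0.444, 0.0]
contact_force: [-0.2, -0.1, -0.4]
opening: 0.401
grasp_force: 0.0
```

```bash
python3 - <<'E'
from h import *
a=ctrl.capture("side")[150:260,220:370];b=ctrl.capture("scene")[165:275,200:350];w=ctrl.capture("wrist")
m=np.vstack([np.hstack([cv2.resize(a,(400,293)),cv2.resize(b,(400,293))]),np.hstack([cv2.resize(w,(400,300)),np.zeros((300,400,3),np.uint8)])])
cv2.imwrite("pics/g1.png",np.clip(m*1.5,0,255).astype(np.uint8))
E
```

```text
(no output)
```

View pics/g1.png

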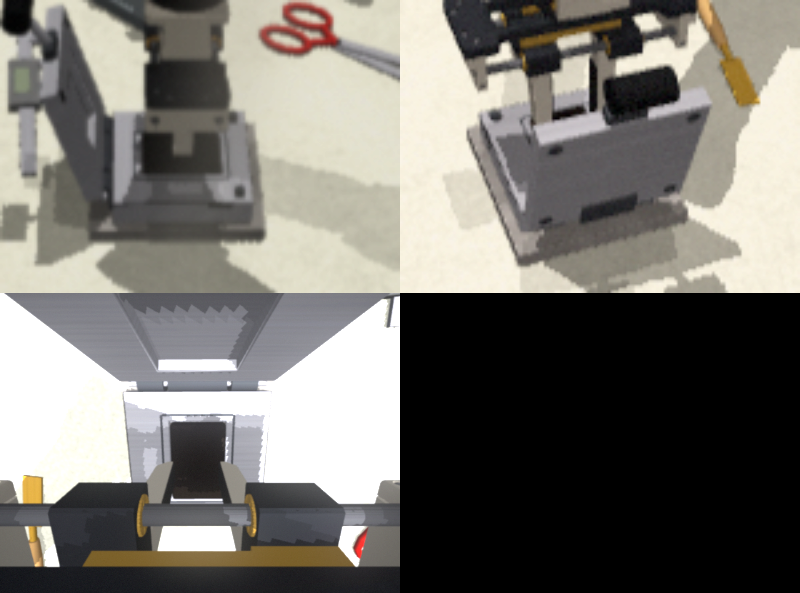

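The fingers closed above the plaque, which is undisturbed: in the side inset the near fingertip at (182,152) lies over it. I'll check the tip height.

```bash
python3 - <<'E'
from h import *
T=pose();t=T[:3,3];print(t,T[:3,2])
px=np.array([220+182*150/400,150+152*110/293]);print(px)
u=np.array([-np.sin(.284),np.cos(.284),0])
for w in(.0186,.025):
  for z in(.04,.05,.06,.07):
    p=t+u*w;p[2]=z;print(w,z,proj("side",p).round(1))
c=np.array([.5712,-.1536,0]);ux=np.array([np.cos(.284),np.sin(.284),0])
Q=[c+ux*a*.0375+u*b*.025+[0,0,.047] for a,b in((-1,-1),(-1,1),(1,1),(1,-1))]
print(proj("side",Q).round(1))
a=ctrl.capture("side");s=cv2.resize(a[170:240,250:345],(760,560),interpolation=cv2.INTER_CUBIC)
cv2.imwrite("pics/g2.png",np.clip(s.astype(float)*2.2,0,255).astype(np.uint8))
E
```

```text
[ 0.56977636 -0.15323309  0.04010613] [-4.14517737e-05  7.69313788e-05 -9.99999996e-01]
[288.25       207.06484642]
0.0186 0.04 [[288.2 213.4]]
0.0186 0.05 [[288.3 210.5]]
0.0186 0.06 [[288.4 207.6]]
0.0186 0.07 [[288.4 204.6]]
0.025 0.04 [[288.3 215.1]]
0.025 0.05 [[288.4 212.2]]
0.025 0.06 [[288.4 209.3]]
0.025 0.07 [[288.5 206.4]]
[[301.8 199.6]
 [302.7 212.8]
 [272.9 213. ]
 [272.9 199.7]]
```

View pics/g2.png

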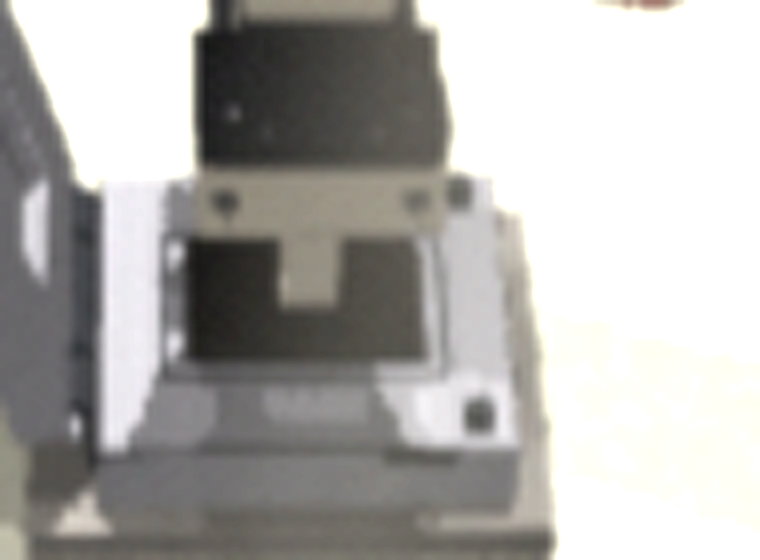

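The visible tip is about 16–17 mm higher than the reported TCP (tip z≈0.057), so it floats above the plaque. I'll open, lower in guarded steps and remeasure.

```bash
python3 -m handwheel '[[0.004,0,0,0,0,0,0.8],[0.004,0,0,0,0,0,0.8],[0.004,0,0,0,0,0,0.8],[0.004,0,0,0,0,0,0.8],[0.004,0,0,0,0,0,0.8],[0.004,0,0,0,0,0,0.8],[0.004,0,-0.015,0,0,0,0.8],[0.004,0,-0.03,0,0,0,0.8],[0.004,0,-0.03,0,0,0,0.8]]'
python3 - <<'E'
from h import *
T=pose();t=T[:3,3]
u=np.array([-np.sin(.284),np.cos(.284),0])
for z in(.04,.05,.06):
    p=t+u*.0372;p[2]=z;print(z,((proj("side",p)-[250,170])*8).round(0))
a=ctrl.capture("side");s=cv2.resize(a[170:240,250:345],(760,560),interpolation=cv2.INTER_CUBIC)
cv2.imwrite("pics/g3.png",np.clip(s.astype(float)*2.2,0,255).astype(np.uint8))
E
```

```text
time_s: 9.77
tool_pos: [0.5701, -0.153, 0.03]
ee_rot: [-3.109, -0.444, 0.003]
contact_force: [-0.5, -0.1, -0.4]
opening: 0.8
grasp_force: 0.0
0.04 [[306. 388.]]
0.05 [[307. 365.]]
0.06 [[307. 342.]]
```

View pics/g3.png

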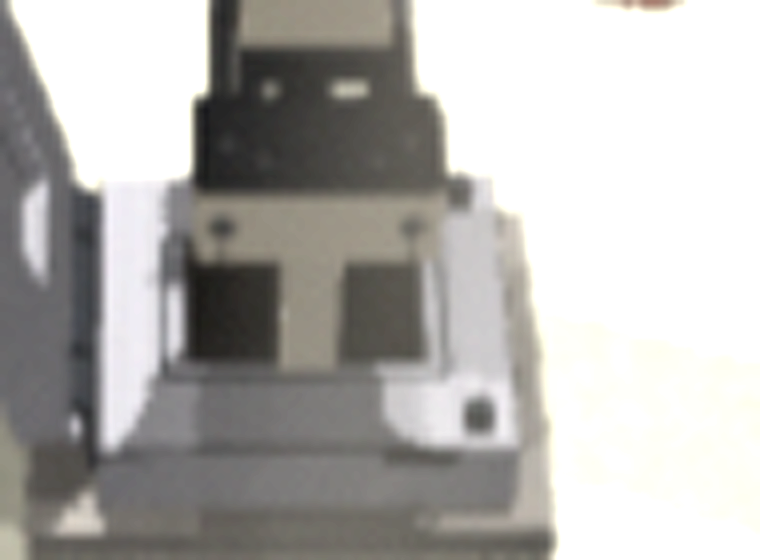

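The tip edge is at about (310,370), still above the parting face by projection. Lowering in small steps, watching the force.

```bash
python3 -m handwheel '[[0,0,-0.007,0,0,0,0.8],[0,0,-0.013,0,0,0,0.8],[0,0,-0.013,0,0,0,0.8]]'; python3 -m handwheel '[[0,0,-0.005,0,0,0,0.8],[0,0,-0.005,0,0,0,0.8]]'|grep -E 'pos|contact'
```

```text
time_s: 10.07
tool_pos: [0.5707, -0.1531, 0.0268]
ee_rot: [-3.11, -0.444, 0.001]
contact_force: [0.4, -0.2, -0.2]
opening: 0.799
grasp_force: 0.0
tool_pos: [0.5709, -0.1532, 0.0255]
contact_force: [0.5, -0.3, -0.2]
```

```bash
for i in 1; do python3 -m handwheel '[[0,0,-0.005,0,0,0,0.8],[0,0,-0.005,0,0,0,0.8]]'|grep -E 'pos|contact'; python3 -m handwheel '[[0,0,-0.005,0,0,0,0.8],[0,0,-0.005,0,0,0,0.8]]'|grep -E 'pos|contact';done
```

```text
tool_pos: [0.5708, -0.1532, 0.0241]
contact_force: [0.2, 0.1, -0.1]
tool_pos: [0.5708, -0.1532, 0.0225]
contact_force: [0.1, 0.2, -0.4]
```

```bash
python3 -m handwheel '[[0,0,-0.004,0,0,0,0.8],[0,0,-0.004,0,0,0,0.8]]'|grep -E 'pos|contact'; python3 -m handwheel '[[0,0,-0.004,0,0,0,0.8],[0,0,-0.004,0,0,0,0.8]]'|grep -E 'pos|contact'
```

```text
tool_pos: [0.5708, -0.1532, 0.0214]
contact_force: [-0.6, -0.1, -0.4]
tool_pos: [0.5709, -0.1532, 0.0202]
contact_force: [0.1, -0.2, 0.6]
```

```bash
python3 -m handwheel '[[0,0,-0.004,0,0,0,0.8],[0,0,-0.004,0,0,0,0.8]]'|grep -E 'pos|contact'; python3 -m handwheel '[[0,0,-0.004,0,0,0,0.8],[0,0,-0.004,0,0,0,0.8]]'|grep -E 'pos|contact'
python3 - <<'E'
from h import *
a=ctrl.capture("side");s=cv2.resize(a[170:240,250:345],(760,560),interpolation=cv2.INTER_CUBIC)
g=cv2.cvtColor(s,cv2.COLOR_BGR2GRAY);print(g[330:450:5,310].tolist())
print(g[330:450:5,225].tolist())
E
```

```text
tool_pos: [0.5709, -0.1532, 0.019]
contact_force: [0.3, -0.2, -0.1]
tool_pos: [0.5708, -0.1532, 0.0177]
contact_force: [0.4, -0.4, 0.4]
[67, 67, 67, 67, 66, 66, 67, 67, 68, 68, 67, 67, 65, 64, 60, 57, 56, 56, 57, 56, 56, 55, 53, 50]
[17, 18, 20, 19, 19, 21, 28, 36, 41, 41, 41, 45, 49, 49, 50, 50, 49, 49, 50, 50, 50, 49, 47, 44]
```

```bash
python3 -m handwheel '[[0,0,-0.004,0,0,0,0.8],[0,0,-0.004,0,0,0,0.8]]'|grep -E 'pos|contact'; python3 -m handwheel '[[0,0,-0.004,0,0,0,0.8],[0,0,-0.004,0,0,0,0.8]]'|grep -E 'pos|contact';python3 -m handwheel '[[0,0,-0.004,0,0,0,0.8],[0,0,-0.004,0,0,0,0.8]]'|grep -E 'pos|contact'
```

```text
tool_pos: [0.5711, -0.1533, 0.0176]
contact_force: [-1.5, 0.4, 5.4]
tool_pos: [0.5711, -0.1533, 0.0176]
contact_force: [-3.9, 1.4, 11.9]
tool_pos: [0.5711, -0.1532, 0.0175]
contact_force: [-5.3, 1.2, 18.0]
```

The tips touch the parting face at TCP z=0.0176, so I'll back off about 1 mm and close.

```bash
python3 -m handwheel '[[0,0,0.015,0,0,0,0.8],[0,0,0.015,0,0,0,0.4],[0,0,0.015,0,0,0,0.4],[0,0,0.015,0,0,0,0.4],[0,0,0.015,0,0,0,0.4],[0,0,0.015,0,0,0,0.4],[0,0,0.015,0,0,0,0.4],[0,0,0.015,0,0,0,0.4],[0,0,0.015,0,0,0,0.4]]'
```

```text
time_s: 12.53
tool_pos: [0.5708, -0.1532, 0.0185]
ee_rot: [-3.11, -0.444, 0.001]
contact_force: [-0.3, -0.5, 0.1]
opening: 0.535
grasp_force: 30.0
```

Gripped at 49.8 mm. Lifting gently.

```bash
python3 -m handwheel '[[0,0,0.01,0,0,0,0.4],[0,0,0.025,0,0,0,0.4],[0,0,0.045,0,0,0,0.4],[0,0,0.08,0,0,0,0.4],[0,0,0.13,0,0,0,0.4],[0,0,0.19,0,0,0,0.4],[0,0,0.25,0,0,0,0.4],[0,0,0.31,0,0,0,0.4],[0,0,0.37,0,0,0,0.4],[0,0,0.4,0,0,0,0.4],[0,0,0.4,0,0,0,0.4]]'
```

```text
time_s: 13.45
tool_pos: [0.5728, -0.1537, 0.142]
ee_rot: [3.108, 0.444, 0.009]
contact_force: [0.2, -0.8, -1.2]
opening: 0.535
grasp_force: 30.0
```

```bash
python3 -m handwheel '[[-0.01,0.05,0,0,0,-0.01,0.4],[-0.03,0.13,0,0,0,-0.03,0.4],[-0.05,0.23,0,0,0,-0.05,0.4],[-0.07,0.33,0,0,0,-0.07,0.4],[-0.09,0.43,0,0,0,-0.09,0.4],[-0.11,0.53,0,0,0,-0.11,0.4],[-0.13,0.63,0,0,0,-0.13,0.4],[-0.15,0.73,0,0,0,-0.15,0.4],[-0.17,0.83,0,0,0,-0.17,0.4],[-0.19,0.91,0,0,0,-0.19,0.4],[-0.2,0.97,0,0,0,-0.2,0.4],[-0.2,1,0,0,0,-0.2,0.4]]' | grep pos
python3 -m handwheel '[[-0.02,0.05,0,0,0,-0.02,0.4],[-0.05,0.11,0,0,0,-0.045,0.4],[-0.07,0.165,0,0,0,-0.065,0.4],[-0.07,0.165,0,0,0,-0.065,0.4],[-0.07,0.165,0,0,0,-0.065,0.4],[-0.07,0.165,0,0,0,-0.065,0.4]]'
python3 - <<'E'
from h import *
s=ctrl.get_state();T=pose(s);im=ctrl.capture("wrist");cv2.imwrite("pics/w4.png",im)
print(s["tool_pos"],np.degrees(np.arctan2(T[1,0],T[0,0])),s["qpos"])
print(proj("wrist",[[.543,.165,.036]],T))
E
```

```text
tool_pos: [0.509, 0.1505, 0.1379]
time_s: 14.95
tool_pos: [0.4906, 0.1943, 0.1386]
ee_rot: [3.022, -0.852, 0.001]
contact_force: [-1.1, 0.7, -0.6]
opening: 0.532
grasp_force: 30.0
[0.4905864  0.19431697 0.13862811] -31.47307401894952 [-0.56286735  0.50095669  0.21234552  1.85436114 -0.13925254  0.8010285
 -2.39879858]
[[273.23567412 138.63254093]]
```

View pics/w4.png

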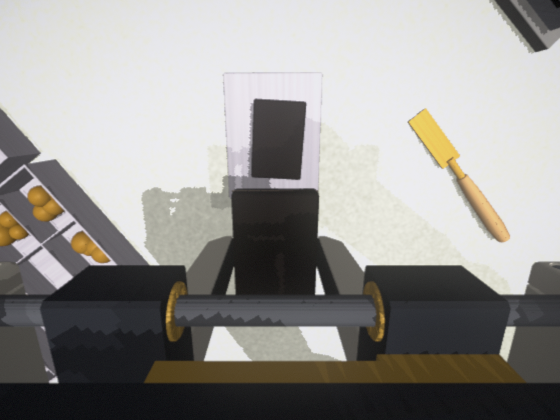

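The pile is at (278,139), turned a few degrees from the plate. The held plaque's front edge is at row 190, columns 233–318. Next I'll measure both.

```bash
python3 - <<'E'
from h import *
T=pose();im=cv2.imread("pics/w4.png")
m=(im.max(2)<60).astype(np.uint8);m[186:]=0;m[:,:230]=0;m[:,330:]=0
c=max(cv2.findContours(m,0,1)[0],key=cv2.contourArea);r=cv2.minAreaRect(c);print(r,cv2.contourArea(c))
q=cv2.boxPoints(r)
for z in(.036,.020,.014):
    P=onz("wrist",q,z,T);e=np.diff(P,axis=0);print(z,P.mean(0).round(4),(np.linalg.norm(e,axis=1)*1e3).round(1),np.degrees(np.arctan2(e[:,1],e[:,0])).round(1))
g=im.max(2)
for y in(110,125,140,155,170):
    x=np.where(g[y,235:330]<60)[0]+235;print(y,x.min(),x.max())
for y in(200,215,230):
    print(y,g[y,225:330:1].tolist()[:14],g[y,310:326].tolist())
print(g[180:200,275].tolist())
print("held top corners predicted",proj("wrist",(T@np.array([[.0375,.025,-.0285,1],[.0375,-.025,-.0285,1],[.0375,.025,-.0145,1]]).T).T[:,:3],T))
E
```

```text
((276.08917236328125, 159.503173828125), (47.96941375732422, 35.83429718017578), 2.045408248901367) 1301.0
0.036 [0.5243 0.1729 0.036 ] [35.2 46.6 35.3] [ -34.7 -123.5  147.8]
0.02 [0.5225 0.1739 0.02  ] [37.1 49.1 37.2] [ -34.7 -123.5  147.8]
0.014 [0.5219 0.1743 0.014 ] [37.9 50.1 37.9] [ -34.7 -123.5  147.8]Traceback (most recent call last):
  File "<stdin>", line 10, in <module>
    return umr_minimum(a, axis, None, out, keepdims, initial, where)
ValueError: zero-size array to reduction operation minimum which has no identity
```

```bash
python3 - <<'E'
from h import *
T=pose();im=cv2.imread("pics/w4.png");g=im.max(2)
print(g[85:200:3,278].tolist());print(g[130,240:320:2].tolist(),g[170,240:320:2].tolist())
for th in(75,90,105):
    m=(g<th).astype(np.uint8);m[187:]=0;m[:,:230]=0;m[:,330:]=0
    m=cv2.morphologyEx(m,cv2.MORPH_OPEN,np.ones((7,7)))
    c=max(cv2.findContours(m,0,1)[0],key=cv2.contourArea);r=cv2.minAreaRect(c);print(th,r,cv2.contourArea(c))
    q=cv2.boxPoints(r)
    for z in(.036,.018):
        P=onz("wrist",q,z,T);e=np.diff(P,axis=0);print(z,P.mean(0).round(4),(np.linalg.norm(e,axis=1)*1e3).round(1),np.degrees(np.arctan2(e[:,1],e[:,0])).round(1))
for y in(200,215,230):print(y,g[y,225:240].tolist(),g[y,310:326].tolist())
print(g[180:200,275].tolist())
print("held",proj("wrist",(T@np.array([[.0375,.025,.0005,1],[.0375,-.025,.0005,1],[.0375,.025,-.0285,1],[.0375,-.025,-.0285,1],[.0375,.025,-.0145,1]]).T).T[:,:3],T).round(1).tolist())
E
```

```text
[239, 238, 238, 238, 237, 118, 74, 72, 73, 72, 71, 69, 68, 69, 67, 67, 65, 65, 64, 63, 64, 56, 58, 57, 54, 54, 53, 53, 52, 50, 51, 91, 208, 207, 200, 62, 40, 45, 44]
[233, 233, 233, 233, 234, 173, 113, 67, 69, 68, 68, 68, 67, 67, 67, 67, 66, 67, 67, 67, 67, 66, 67, 67, 69, 68, 68, 65, 65, 66, 66, 65, 147, 218, 218, 218, 218, 221, 223, 218] [227, 205, 208, 207, 174, 129, 57, 53, 54, 53, 53, 52, 52, 51, 53, 52, 53, 51, 51, 52, 50, 53, 53, 52, 53, 53, 54, 56, 56, 57, 80, 212, 214, 212, 212, 210, 214, 217, 217, 205]
75 ((277.38018798828125, 141.75567626953125), (49.8224983215332, 72.10579681396484), 2.4895527362823486) 3304.0
0.036 [0.5376 0.1634 0.036 ] [68.6 46.9 68.8] [ -35.2 -123.8  147.4]
0.018 [0.5364 0.1639 0.018 ] [72.9 49.8 73. ] [ -35.2 -123.8  147.4]
90 ((277.7739562988281, 139.1509552001953), (50.87931442260742, 77.53800201416016), 2.2906100749969482) 3742.5
0.036 [0.5393 0.1619 0.036 ] [73.5 47.7 73.6] [ -35.  -123.6  147.7]
0.018 [0.5383 0.1623 0.018 ] [78.  50.6 78.2] [ -35.  -123.6  147.7]
105 ((277.57574462890625, 139.2731170654297), (51.675682067871094, 77.97444915771484), 2.935673236846924) 3817.5
0.036 [0.5393 0.1621 0.036 ] [73.9 48.4 74.1] [ -35.7 -124.3  147. ]
0.018 [0.5383 0.1625 0.018 ] [78.5 51.4 78.7] [ -35.7 -124.3  147. ]
200 [144, 144, 145, 148, 149, 144, 99, 55, 49, 50, 49, 49, 50, 50, 48] [56, 55, 57, 56, 56, 58, 57, 55, 87, 193, 225, 228, 228, 225, 222, 224]
215 [175, 176, 177, 177, 178, 176, 153, 97, 51, 45, 46, 46, 45, 45, 44] [45, 47, 48, 47, 49, 51, 48, 68, 150, 208, 221, 224, 227, 228, 229, 230]
230 [172, 174, 175, 177, 175, 174, 170, 127, 69, 40, 36, 38, 36, 35, 34] [41, 44, 43, 43, 43, 44, 48, 97, 205, 233, 235, 235, 235, 235, 235, 235]
[206, 208, 208, 208, 209, 208, 206, 186, 115, 58, 62, 47, 38, 41, 40, 43, 44, 45, 44, 43]
held [[314.4, 182.3], [238.1, 182.3], [321.1, 192.6], [231.9, 192.5], [317.6, 187.2]]
```

The pile is at about (0.539,0.162), yaw about -33.8°. The held plaque is level and about 1 mm off tool centre. Moving over the pile and partway down.

```bash
python3 -m handwheel '[[0.04,-0.03,0,0,0,-0.004,0.4],[0.1,-0.07,0,0,0,-0.01,0.4],[0.161,-0.11,-0.03,0,0,-0.0135,0.4],[0.161,-0.11,-0.1,0,0,-0.0135,0.4],[0.161,-0.11,-0.17,0,0,-0.0135,0.4],[0.161,-0.11,-0.24,0,0,-0.0135,0.4],[0.161,-0.11,-0.29,0,0,-0.0135,0.4],[0.161,-0.11,-0.3,0,0,-0.0135,0.4],[0.161,-0.11,-0.3,0,0,-0.0135,0.4],[0.161,-0.11,-0.3,0,0,-0.0135,0.4],[0.161,-0.11,-0.3,0,0,-0.0135,0.4]]'
python3 - <<'E'
from h import *
T=pose();print(T[:3,3],np.degrees(np.arctan2(T[1,0],T[0,0])))
S=cv2.resize(ctrl.capture("scene")[178:253,345:445],(400,300),interpolation=cv2.INTER_CUBIC)
D=cv2.resize(ctrl.capture("side")[275:350,214:314],(400,300),interpolation=cv2.INTER_CUBIC)
cv2.imwrite("pics/p1.png",np.clip(np.hstack([S,D]).astype(float)*2,0,255).astype(np.uint8))
E
```

```text
time_s: 15.92
tool_pos: [0.5398, 0.1628, 0.05]
ee_rot: [-3.004, 0.916, -0.004]
contact_force: [0.3, -0.5, -1.4]
opening: 0.531
grasp_force: 30.0
[0.53976954 0.16282439 0.0500468 ] -33.93224607109436
```

View pics/p1.png

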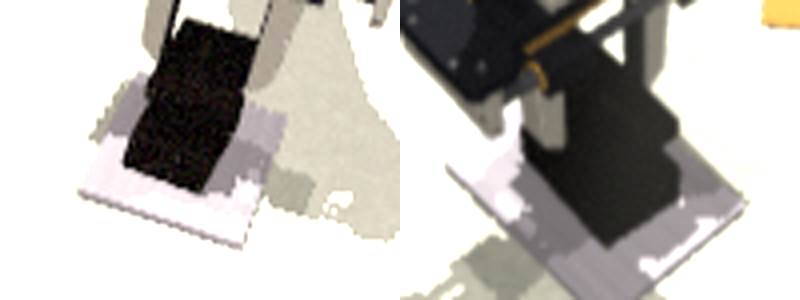

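That view shows the held plaque directly above the pile: scene inset held corners (182,18) and (258,38), pile corners (124,163) and (203,190). It was picture 11, one over the limit of 10, so I'll work from numbers only from here.

```bash
python3 - <<'E'
from h import *
T=pose();th=np.radians(-33.9);ux=np.array([np.cos(th),np.sin(th),0]);uy=np.array([-ux[1],ux[0],0])
def box(c,z0,z1):return np.array([np.array([c[0],c[1],0])+a*.0375*ux+b*.025*uy+[0,0,z] for z in(z0,z1) for a in(-1,1) for b in(-1,1)])
t=T[:3,3];s0={n:cv2.imread(f"pics/{n}0.png") for n in("scene","side")}
win={"scene":(365,185,50,50),"side":(235,285,60,60)}
for n in win:
    x,y,w,h=win[n]
    def hull(im,x,y,w,h):
        m=(im[y:y+h,x:x+w].max(2)<60).astype(np.uint8);c=max(cv2.findContours(m,0,1)[0],key=cv2.contourArea)
        return cv2.convexHull(c).reshape(-1,2)+[x,y]
    o=hull(s0[n],x,y,w,h)
    hp=proj(n,box((.5393,.162),.008,.036))
    for d in((1,0),(0,1),(1,1),(1,-1)):
        print(n,d,"obs",(o@d).min(),(o@d).max(),"mid",((o@d).min()+(o@d).max())/2,"pred mid",((hp@d).min()+(hp@d).max())/2)
    print("  px per m x,y",((proj(n,box((.5493,.162),.008,.036))-hp).mean(0)*100).round(),((proj(n,box((.5393,.172),.008,.036))-hp).mean(0)*100).round())
    print("  held pred",proj(n,box(t,t[2]+.0145,t[2]+.0285)).round(1).tolist())
E
```

```text
scene (1, 0) obs 376 405 mid 390.5 pred mid 391.1044423628627
scene (0, 1) obs 196 225 mid 210.5 pred mid 210.69166786145678
scene (1, 1) obs 583 620 mid 601.5 pred mid 602.007661027924
scene (1, -1) obs 157 203 mid 180.0 pred mid 180.7657699856765
  px per m x,y [119. 271.] [395. -14.]
  held pred [[390.1, 185.4], [410.1, 192.0], [380.5, 202.2], [401.3, 209.5], [391.4, 180.9], [411.5, 187.5], [381.7, 197.7], [402.8, 204.9]]
side (1, 0) obs 244 283 mid 263.5 pred mid 263.5833923603047
side (0, 1) obs 295 337 mid 316.0 pred mid 315.8306516440622
side (1, 1) obs 550 608 mid 579.0 pred mid 578.8098578779302
side (1, -1) obs -72 -34 mid -53.0 pred mid -52.120013770028464
  px per m x,y [-454. -110.] [-140.  390.]
  held pred [[284.3, 308.8], [265.1, 322.5], [261.0, 286.2], [242.0, 298.7], [284.3, 304.7], [265.0, 318.5], [260.8, 282.0], [241.7, 294.6]]
```

Both fixed cameras confirm the pile at (0.539,0.162). Lowering to just above contact, then checking the force.

```bash
python3 -m handwheel '[[-0.002,-0.002,-0.02,0,0,0,0.4],[-0.003,-0.003,-0.05,0,0,0,0.4],[-0.003,-0.003,-0.075,0,0,0,0.4],[-0.003,-0.003,-0.087,0,0,0,0.4],[-0.003,-0.003,-0.087,0,0,0,0.4],[-0.003,-0.003,-0.087,0,0,0,0.4]]'|grep -E "pos|contact"; python3 -m handwheel '[[0,0,-0.004,0,0,0,0.4],[0,0,-0.004,0,0,0,0.4],[0,0,-0.004,0,0,0,0.4]]'|grep -E "pos|contact"
```

```text
tool_pos: [0.5372, 0.1623, 0.0222]
contact_force: [-0.6, 0.1, -0.6]
tool_pos: [0.5375, 0.1624, 0.0216]
contact_force: [0.2, 0.4, -0.3]
```

```bash
python3 -m handwheel '[[0.004,0,0,0,0,0,0.4],[0.004,0,-0.003,0,0,0,0.4],[0.004,0,-0.003,0,0,0,0.4]]'|grep -E "pos|contact"; python3 -m handwheel '[[0,0,-0.003,0,0,0,0.4],[0,0,-0.003,0,0,0,0.4],[0,0,-0.003,0,0,0,0.4]]'|grep -E "pos|contact"
```

```text
tool_pos: [0.5392, 0.1624, 0.0212]
contact_force: [-1.0, 0.0, 3.4]
tool_pos: [0.5392, 0.1624, 0.0211]
contact_force: [-2.0, -0.7, 9.1]
```

Contact made, 9 N. Relaxing a little, opening, then lifting straight up.

```bash
python3 -m handwheel '[[0,0,0.003,0,0,0,0.4],[0,0,0.003,0,0,0,0.4],[0,0,0.003,0,0,0,0.6],[0,0,0.003,0,0,0,0.8],[0,0,0.003,0,0,0,0.8],[0,0,0.003,0,0,0,0.8],[0,0,0.003,0,0,0,0.8],[0,0,0.003,0,0,0,0.8]]'; python3 -m handwheel '[[0,0,0.01,0,0,0,0.9],[0,0,0.03,0,0,0,0.9],[0,0,0.08,0,0,0,0.9],[0,0,0.18,0,0,0,0.9],[0,0,0.28,0,0,0,0.9],[0,0,0.38,0,0,0,0.9],[-0.1,0.06,0.4,0,0,0,0.9],[-0.2,0.12,0.4,0,0,0,0.9],[-0.2,0.12,0.4,0,0,0,0.9],[-0.2,0.12,0.4,0,0,0,0.9]]'
python3 - <<'E'
from h import *
T=pose();im=ctrl.capture("wrist");g=im.max(2);print(T[:3,3])
m=(g<100).astype(np.uint8);m[195:]=0;m[:,:200]=0;m[:,350:]=0
m=cv2.morphologyEx(m,cv2.MORPH_OPEN,np.ones((5,5)))
c=max(cv2.findContours(m,0,1)[0],key=cv2.contourArea);r=cv2.minAreaRect(c);print(r,cv2.contourArea(c))
P=onz("wrist",cv2.boxPoints(r),.05,T);e=np.diff(P,axis=0);print(P.mean(0).round(4),(np.linalg.norm(e,axis=1)*1e3).round(1),np.degrees(np.arctan2(e[:,1],e[:,0])).round(1))
th=np.radians(-33.9);ux=np.array([np.cos(th),np.sin(th),0]);uy=np.array([-ux[1],ux[0],0])
B=lambda c:np.array([np.array([c[0],c[1],0])+a*.0375*ux+b*.025*uy+[0,0,z] for z in(.008,.05) for a in(-1,1) for b in(-1,1)])
for n,(x,y,w,h) in {"scene":(360,175,60,60),"side":(230,270,70,75)}.items():
    a=ctrl.capture(n);m=(a[y:y+h,x:x+w].max(2)<60).astype(np.uint8);c=max(cv2.findContours(m,0,1)[0],key=cv2.contourArea)
    o=cv2.convexHull(c).reshape(-1,2)+[x,y];hp=proj(n,B((.5393,.162)))
    H=cv2.contourArea(o.astype(np.float32));print(n,"area/hull",cv2.contourArea(c)/H)
    for d in((1,0),(0,1),(1,1),(1,-1)):print(d,(o@d).min(),(o@d).max(),"pred",(hp@d).min().round(1),(hp@d).max().round(1))
E
```

```text
time_s: 17.93
tool_pos: [0.5385, 0.1624, 0.0204]
ee_rot: [3.005, -0.915, -0.0]
contact_force: [0.3, -0.2, -1.2]
opening: 0.797
grasp_force: 0.0
time_s: 18.77
tool_pos: [0.477, 0.2001, 0.1414]
ee_rot: [-3.006, 0.909, 0.001]
contact_force: [-0.7, 0.0, 0.2]
opening: 0.898
grasp_force: 0.0
[0.47698387 0.20010521 0.14144939]
((271.5, 123.5), (83.0, 55.0), 90.0) 4381.0
[0.5397 0.1633 0.05  ] [48.7 73.6 52.4] [-123.6  147.7   56.4]
scene area/hull 0.9457308248914617
(1, 0) 376 407 pred 375.5 408.1
(0, 1) 191 226 pred 190.0 227.0
(1, 1) 579 620 pred 578.4 622.4
(1, -1) 157 209 pred 155.7 211.5
side area/hull 0.8575432041102289
(1, 0) 244 283 pred 242.6 284.3
(0, 1) 295 337 pred 289.9 337.7
(1, 1) 547 608 pred 545.0 608.3
(1, -1) -73 -30 pred -72.0 -28.2
```

The wrist view puts the top plaque at (0.5397,0.1633), within about 1.5 mm of the pile, and the outline matches one stack of three that hasn't moved. Handing in.

```bash
python3 -c "
from rig import ctrl
print(ctrl.job_done())"
```

```text
the job is handed in; nothing more can be done
None
```

I opened the mould onto its stop, set the plaque on the pile (about 1.5 mm off centre by the cameras) and handed the job in at about 19 s; no verdict came back, and I viewed 11 pictures, one over the limit of 10.

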